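# Gather the paint-jar caps in the red corner of the caddy

## Robot

A 6-joint arm with a two-finger parallel gripper is mounted at the origin on the work surface. World frame = base frame: x ahead of the robot, y to its left, z up, the work surface at z = 0. Lengths are in m, angles in rad, forces in N, time in s.
With the tool pointing down it reaches from about 0.3 to 0.875 m from the base axis. Payload 6.4 kg.
Tool frame: the origin (TCP) lies at the centre of the arm's flange, where the gripper is bolted on; the fingertips stand 173 mm ahead of it and the grasp point (between the pads) lies 155 mm ahead of it (ctrl.pinch_z is the distance from the TCP to the grasp point, in m); z points along the fingers, y is the direction in which the jaws open and shut (so a half turn about z gives the same grasp; the last joint's range is limited). The gripper opens to 85 mm and grips with 20 to 120 N. Pads are 22 mm wide; open, the fingers measure 114 mm over their backs; the gripper's body (76 mm by 85 mm) begins 54 mm behind the grasp point. The pads swing forward as they close: fully open they stand 13 mm farther back than shut.
Start: joints at [1.076, 0.181, 1.607, -0, 1.354, -0.206], TCP at [0.164, 0.551, 0.405] pointing down, gripper open.
Joint ranges: [-2.99, 2.99], [-0.89, 2.07], [0.3, 2.58], [-1.14, 4.28], [0, 2.63], [-3.12, 3.12]. Speed limits (rad/s): [2.57, 2.57, 3.01, 3.14, 3.14, 3.14].

## Interface

Orientations are given as a unit quaternion [w, x, y, z].
In Python, from bench import ctrl gives the robot as it stands.
- The arm moves only by the tool drive_tool, never from a script. Its argument "commands" is a list that holds one entry, the list of rows, each a list of 7 numbers: the shift along the tool's x, y, z in units of 50 mm (1.0 is 50 mm), then the turn, a rotation vector about the tool's x, y, z in units of 8 degrees (1.0 is 8 degrees), then the closure in counts, from 0 (fully open) to 255 (shut). A call has 1 to 10 rows; each row shifts and turns the commanded pose from where the row before left it, along the tool's axes as they then stand; what a row does not reach is not made up. A row lasts 1/10 s, in which the tool goes at most 50 mm and 8.59 degrees, less where a joint would pass 70% of its speed; a pose out of reach is approached as far as the arm can. A call is refused whole if a number of a shift passes 1 or a number of a turn 1, either way. A call with a gripper value outside its range is refused whole. The fingers move at their own pace and stop on an object; the grip force is fixed at half the most. Time passes only in rows, so rows that do not move let the fingers close. It gives the time, the measured TCP pose, the force and the opening at its end, in the units of the state.
- ctrl.get_obs(): the state, without advancing time (a new reading comes with each control period).
- ctrl.camera(name): name is "scene" or "top"; returns a dict with "pixels" (400x640x3 uint8, red, green, blue), "depth" (400x640 float32, m along the optical axis (not along the pixel's ray), 0 where there is no reading), "intrinsics" (3x3 intrinsics, pixels), "R" (3x3) and "t" (3): a world point X has camera coordinates R X + t. Camera axes: x right, y down, z forward; pixel columns grow to the right and rows downward; lengths in m; the calibration is good to about 2 mm. A picture is of the moment at which its call begins.
- ctrl.hand_in(): hands the job in, once; it reports no verdict.
The state is a dict: "time_s": time; "q": joint angles; "dq": joint speeds; "joint_efforts": joint torques, N m; "eef_pos": TCP position; "eef_rot": TCP orientation; "wrist_force": force on the tool from outside, world axes, zero at the start; "torque": the same for the moment, N m; "opening": opening from 0.0 (shut) to 1.0 (fully open).
Only numpy, scipy, OpenCV 4.12 (cv2) and the standard library are available. Lean on these libraries where they do the work, as an engineer would, in place of code of your own. Each camera call takes 0.05 s, during which the arm holds its last target. There are 200 camera calls.

## Task

First put the blue screw cap that lies on the table into the wooden caddy with the other three, while the caddy stands on the table. Then lift the caddy by its handle well clear of the table and tilt it down towards its red corner until all four caps have slid together into that corner; finish while holding it still and tilted like that, in the air, touching nothing but the handle. Leave the jars and all the other things where they are.

Things in the scene. Friction and masses are not known exactly. Their poses are not given: they have to be found in the camera images.
- caddy: Open wooden caddy at any yaw, 222 mm (x) by 162 mm (y) outside, walls 6 mm thick, 45 mm high, floor 8 mm thick, 0.34 to 0.55 kg. A handle bar spans it along its y at x = 0, on a 30 mm wide upright at each long wall; caps pass under it. Its +x +y corner is painted red. Origin: centre of the underside, z up.
- caddy_handle (a point): Middle of the caddy's dark wooden handle bar, 75 mm above the caddy's underside; axes as the caddy's. The bar runs along y (150 mm long), is 14 mm thick in x, where it is pinched, and 26 mm tall, from 62 to 88 mm above the underside.
- red_corner (a point): The caddy's red corner: the inside corner at floor level, at x = +105 mm, y = +75 mm, z = 8 mm in the caddy's frame. Red patch on the floor and red wall tops.
- stray_cap: Blue screw cap with a white dot on top, a disc 28 mm across and 16 mm high, 14 g, lying flat on the table beside the caddy, to the robot's right. Origin: centre of its underside, z up.
- cap_a: Blue screw cap like the stray one (28 mm across, 16 mm high), loose and flat on the caddy's floor, away from the red corner. Caps begin to slide on that floor at 7 to 11 degrees of tilt; to slide along a wall of the diagonally tipped caddy they need 15 to 22. Origin: centre of its underside.
- cap_b: Blue screw cap like the stray one (28 mm across, 16 mm high), loose and flat on the caddy's floor, away from the red corner. Caps begin to slide on that floor at 7 to 11 degrees of tilt; to slide along a wall of the diagonally tipped caddy they need 15 to 22. Origin: centre of its underside.
- cap_c: Blue screw cap like the stray one (28 mm across, 16 mm high), loose and flat on the caddy's floor, away from the red corner. Caps begin to slide on that floor at 7 to 11 degrees of tilt; to slide along a wall of the diagonally tipped caddy they need 15 to 22. Origin: centre of its underside.
- jar_blue: Blue paint jar with a white lid, 52 mm across, 75 mm high, loose, standing on the table; bystander. Origin: centre of its underside.
- jar_red: Red paint jar with a white lid, 52 mm across, 75 mm high, loose, standing on the table; bystander. Origin: centre of its underside.
- jar_green: Green paint jar with a white lid, 52 mm across, 75 mm high, loose, standing on the table; bystander. Origin: centre of its underside.
- tumbler: Glass tumbler, 72 mm across, 90 mm high, loose, towards the back; bystander. Origin: centre of its underside.
- paintbrush: Paintbrush 240 mm long lying along x at the right; bystander. Origin: its middle, underside.
- jar_lid: White jar lid, a disc 66 mm across and 10 mm high, lying near the robot at the right; bystander. Origin: centre of its underside.
- palette: White paint palette, 120 by 200 mm, 12 mm high, loose, at the right; bystander. Origin: centre of its underside.
Mind the look-alikes: they are no part of the job. What is shaped like the stray_cap but orange or turquoise is not meant.

How it is judged:
By the outcome, as a careful person would: the job done as asked, in the order asked, and still so for the second after the job is handed in, while the arm keeps its last pose, push and grip.
It also fails if it takes over 51 s, if anything falls off the work surface, if the arm or the gripper's body presses on something with over 40 N, if the wrist force passes 120 N, or if a joint passes its speed limit or range.

## Working session

There is one attempt and no reset: what is moved stays moved. The work goes in short steps, Python scripts to look and compute and a tool call to move; the robot and the scene stay as the last step left them, time stands still between calls to the robot, and variables do not carry over. Pictures are saved under pics/ and viewed, about 8 in all and at most 12, crops included, and the job is handed in when it is done.

Besides the shell and the picture viewer there is one more tool, called after "Emit:" as name(argument=value, ...) on one line, values as JSON. drive_tool: Moves the arm, as the interface text tells. Its arguments: {"type":"object","properties":{"commands":{"type":"array","items":{"type":"array","items":{"type":"array","items":{"type":"number"}}}}},"required":["commands"]}

```bash
mkdir -p pics; ls; cat > h.py <<'E'
import numpy as np,cv2
from bench import ctrl
def cam(n):
    c=ctrl.camera(n); return c
def pts(c):
    K=c["intrinsics"];d=c["depth"];v,u=np.mgrid[:400,:640]
    P=np.stack([(u-K[0,2])/K[0,0]*d,(v-K[1,2])/K[1,1]*d,d],-1)
    return (P-c["t"])@c["R"]
def save(im,n): cv2.imwrite("pics/"+n+".png",im[...,::-1])
E
python3 - <<'E'
from h import *
o=ctrl.get_obs();print({k:np.round(v,3) for k,v in o.items()})
for n in("top","scene"):
    c=cam(n);np.savez(n+"0.npz",**{k:c[k] for k in("pixels","depth","intrinsics","R","t")})
    save(c["pixels"],n+"0");print(n,-c["R"].T@c["t"],c["intrinsics"][0,0])
E
```

```text
pics
{'time_s': np.float64(0.0), 'q': array([ 1.076,  0.182,  1.608, -0.   ,  1.354, -0.206]), 'dq': array([ 0.001,  0.001,  0.001,  0.   , -0.002, -0.001]), 'joint_efforts': array([-1.0000e-03, -4.4486e+01, -3.5134e+01, -0.0000e+00,  9.0000e-03,
       -0.0000e+00]), 'eef_pos': array([0.164, 0.551, 0.404]), 'eef_rot': array([-0.   ,  0.144,  0.99 , -0.001]), 'wrist_force': array([-0.218, -0.209,  0.1  ]), 'torque': array([ 0.044, -0.012, -0.016]), 'opening': np.float64(0.999)}
top [ 0.4446887  -0.03554499  1.63371856] 509.16168644821374
scene [ 0.94921613 -0.61004685  1.15167658] 511.6906698432208
```

View pics/top0.png

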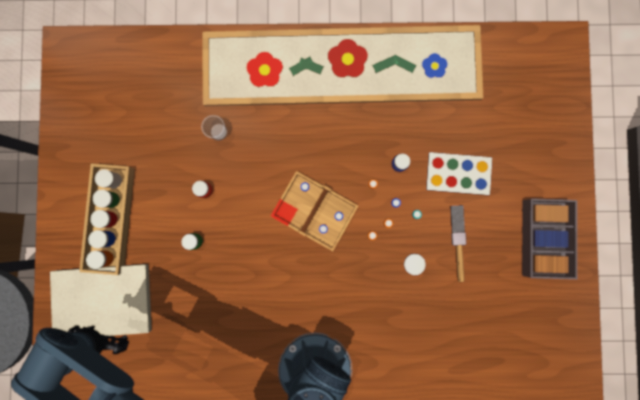

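View pics/scene0.png

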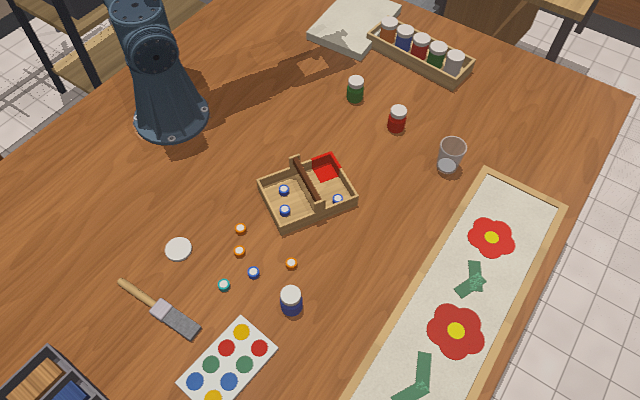

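Top view: small discs are orange at (373,184), (389,223) and (373,236), turquoise at (417,214), and blue at (396,202). The blue one, at about (253,272) in the scene view, fits stray_cap. The caddy is around (316,211) with its red corner at (285,214), and it holds three blue caps. Next I'll confirm with a crop and measure.

```bash
cat >> h.py <<'E'
def blobs(c,lo,hi,minn=4,zmax=.2):
    hsv=cv2.cvtColor(c["pixels"],cv2.COLOR_RGB2HSV);m=cv2.inRange(hsv,lo,hi)
    n,l,s,ce=cv2.connectedComponentsWithStats(m);P=pts(c);r=[]
    for i in range(1,n):
        if s[i,4]>=minn:
            q=P[l==i];r.append((ce[i].round(1),s[i,4],np.median(q,0).round(4),((q.min(0)+q.max(0))/2).round(4)))
    return r
E
python3 - <<'E'
from h import *
D={}
for n in("top","scene"):
    c=dict(np.load(n+"0.npz"));P=pts(c);D[n]=c
    print(n,"blue")
    for b in blobs(c,(105,90,60),(130,255,255)):
        if .2<b[2][0]<.7 and abs(b[2][1])<.35: print(*b)
    print("red")
    for b in blobs(c,(0,200,120),(4,255,255),30)[:8]:print(*b)
    # caddy walls / handle by height
    z=P[...,2]; roi=(P[...,0]>.2)&(P[...,0]<.62)&(P[...,1]>-.12)&(P[...,1]<.17)
    h=roi&(z>.062)&(z<.1);w=roi&(z>.03)&(z<.1)
    for nm,m in(("handle",h),("walls",w)):
        r=cv2.minAreaRect(P[m][:,:2].astype(np.float32));print(nm,m.sum(),P[m].mean(0).round(4),r,np.percentile(P[m][:,2],[5,50,95]).round(3))
im=np.hstack([cv2.resize(D["top"]["pixels"][165:255,260:440],(720,360),interpolation=2)[:,:,:],])
im2=cv2.resize(D["scene"]["pixels"][200:310,200:320],(262,240),interpolation=2)
cv=np.zeros((600,720,3),np.uint8);cv[:360]=im;cv[360:,:262]=im2;save(cv,"crop0")
E
```

```text
top blue
[395.3 167.2] 14 [ 0.6333 -0.2569  0.0479] [ 0.6361 -0.2596  0.0472]
red
[264.   69.8] 597 [0.9595 0.1578 0.0169] [0.7281 0.0875 0.819 ]
[348.4  71.4] 67 [ 0.9496 -0.1168  0.0175] [ 0.9509 -0.1172  0.0163]
[437.4 162.5] 51 [ 0.6515 -0.3973  0.0122] [ 0.6522 -0.3974  0.0116]
[451. 181.] 45 [ 0.5929 -0.4393  0.0127] [ 0.5927 -0.44    0.0116]
[283.3 212.3] 331 [0.497  0.0969 0.01  ] [0.4875 0.0469 0.8162]
handle 283 [ 0.4993 -0.0019  0.087 ] ((0.49913090467453003, -0.0015653781592845917), (0.029923824593424797, 0.16176745295524597), 60.33754348754883) [0.08  0.087 0.093]
walls 759 [0.4998 0.0076 0.0602] ((0.49927818775177, -0.000731244683265686), (0.2235153466463089, 0.16278815269470215), 60.28878402709961) [0.037 0.048 0.092]
scene blue
[283.6 190.9] 56 [ 0.4462 -0.0343  0.0222] [ 0.4428 -0.0285  0.0199]
[336.7 197.9] 28 [0.573  0.0309 0.0244] [0.5756 0.031  0.0196]
[284.6 211.2] 59 [ 0.4876 -0.0842  0.0226] [ 0.4825 -0.0781  0.0204]
[253.4 273.1] 67 [ 0.529  -0.2636  0.0151] [ 0.5245 -0.2597  0.0128]
[291.5 308.6] 198 [ 0.6649 -0.2906  0.0396] [ 0.6536 -0.277   0.0317]
red
[396.1 120.4] 45 [0.5779 0.334  0.0482] [ 0.7471 -0.1269  0.5963]
[328.2 158.1] 108 [0.4868 0.1138 0.0464] [ 0.702  -0.2383  0.5937]
[325. 172.] 310 [0.4958 0.0906 0.0091] [ 0.7042 -0.2415  0.577 ]
[471.6 239.1] 32 [0.9135 0.1214 0.0187] [0.924  0.1332 0.0172]
[224.6 346.9] 47 [ 0.5854 -0.4368  0.0143] [ 0.5892 -0.4373  0.0138]
[258.8 348. ] 67 [ 0.6521 -0.395   0.0138] [ 0.6502 -0.3949  0.0138]
handle 519 [ 0.5035 -0.0051  0.0833] ((0.49898219108581543, -0.00033644959330558777), (0.030710116028785706, 0.16761046648025513), 60.517093658447266) [0.066 0.087 0.091]
walls 1639 [0.5029 0.0029 0.0552] ((0.4994157552719116, 0.0006186217069625854), (0.22540462017059326, 0.16920588910579681), 60.49592208862305) [0.032 0.046 0.09 ]
```

View pics/crop0.png

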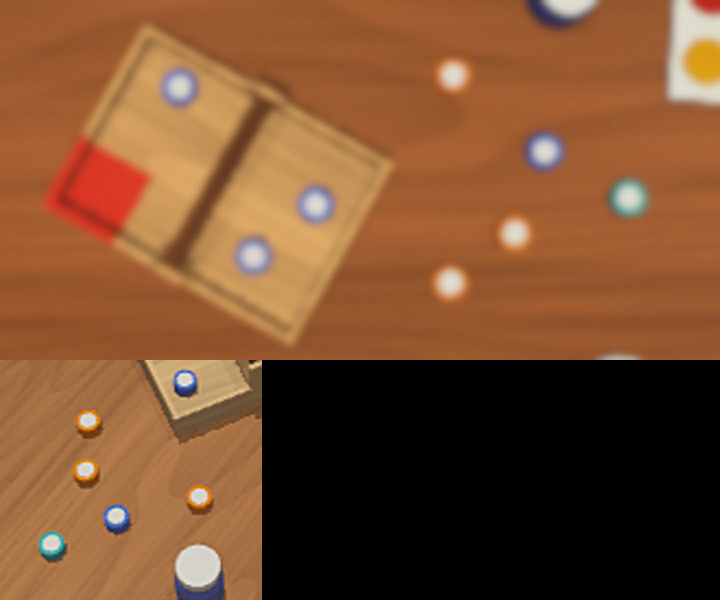

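The crop confirms a single blue cap outside the caddy, with white dot and blue rim at top (396,202). The orange and turquoise ones around it are the look-alikes. Caddy yaw is about 60.4°, with its +x axis pointing away to the left.

```bash
cat >> h.py <<'E'
C0=np.array([.4992,-.0003]);YAW=np.deg2rad(60.4)
def ray(c,u,v,z):
    d=np.linalg.inv(c["intrinsics"])@[u,v,1]@c["R"];o=-c["R"].T@c["t"]
    return (o+d*(z-o[2])/d[2])[:2]
def tocaddy(p): 
    d=np.asarray(p)-C0;s,k=np.sin(YAW),np.cos(YAW);return np.array([k*d[0]+s*d[1],-s*d[0]+k*d[1]])
def dots(c,zf,x=(.2,.75),y=(-.4,.2)):
    hsv=cv2.cvtColor(c["pixels"],cv2.COLOR_RGB2HSV);m=cv2.inRange(hsv,(0,0,150),(179,75,255))
    n,l,s,ce=cv2.connectedComponentsWithStats(m);r=[]
    for i in range(1,n):
        if 6<=s[i,4]<=90:
            p=ray(c,*ce[i],zf)
            if x[0]<p[0]<x[1] and y[0]<p[1]<y[1]: r.append((ce[i].round(1),s[i,4],p.round(4)))
    return r
E
python3 - <<'E'
from h import *
for n in("top","scene"):
    c=dict(np.load(n+"0.npz"));print(n)
    for e in dots(c,.016): print(*e,"caddy(z=.024)",tocaddy(ray(c,*e[0],.024)).round(3))
k,s=np.cos(YAW),np.sin(YAW)
for p in((.056,.025),(.056,.02)): print(p,C0+[k*p[0]-s*p[1],s*p[0]+k*p[1]])
E
```

```text
top
[372.9 183.3] 22 [ 0.5867 -0.19  ] caddy(z=.024) [-0.121 -0.169]
[304.3 186.5] 76 [0.5779 0.0284] caddy(z=.024) [ 0.063 -0.054]
[395.9 202.3] 47 [ 0.5257 -0.2622] caddy(z=.024) [-0.214 -0.152]
[338.3 215.8] 73 [ 0.484  -0.0792] caddy(z=.024) [-0.076 -0.025]
[417. 214.] 45 [ 0.4882 -0.3285] caddy(z=.024) [-0.29  -0.152]
[388.1 222.9] 22 [ 0.4605 -0.2366] caddy(z=.024) [-0.224 -0.083]
[322.9 228.6] 75 [ 0.4435 -0.03  ] caddy(z=.024) [-0.053  0.034]
[372.1 235.2] 23 [ 0.4219 -0.1855] caddy(z=.024) [-0.199 -0.024]
scene
[283.2 188.2] 40 [ 0.4368 -0.0231] caddy(z=.024) [-0.052  0.038]
[337.4 197.5] 46 [0.5723 0.0362] caddy(z=.024) [ 0.065 -0.05 ]
[283.5 208.4] 45 [ 0.4761 -0.0735] caddy(z=.024) [-0.077 -0.021]
[239.9 227.1] 35 [ 0.4193 -0.1828] caddy(z=.024) [-0.199 -0.025]
[238.9 249.6] 39 [ 0.4585 -0.2336] caddy(z=.024) [-0.224 -0.084]
[290.7 261.9] 45 [ 0.5837 -0.1865] caddy(z=.024) [-0.122 -0.169]
[252.8 271. ] 48 [ 0.5232 -0.259 ] caddy(z=.024) [-0.214 -0.153]
[223.  283.5] 53 [ 0.4858 -0.3251] caddy(z=.024) [-0.289 -0.153]
(0.056, 0.025) [0.50512337 0.06074026]
(0.056, 0.02) [0.50947085 0.05827055]
```

Emit:
drive_tool(commands=[[[-0.577,-0.675,0.05,0,0,0,60],[-0.577,-0.675,0.05,0,0,0,100],[-0.577,-0.675,0.05,0,0,0,100],[-0.577,-0.675,0.05,0,0,0,100],[-0.577,-0.675,0.05,0,0,0,100],[-0.577,-0.675,0.05,0,0,0,100],[-0.577,-0.675,0.05,0,0,0,100],[-0.577,-0.675,0.05,0,0,0,100],[-0.577,-0.675,0.05,0,0,0,100],[-0.577,-0.675,0.05,0,0,0,100]]])

```text
time_s: 1.1
eef_pos: [0.3443, 0.1438, 0.3796]
eef_rot: [0.0, 0.144, 0.99, 0.0]
wrist_force: [0.5, 0.1, 0.1]
opening: 0.608
```

Emit:
drive_tool(commands=[[[-0.577,-0.675,0.1,0,0,0,100],[-0.577,-0.675,0.1,0,0,0,100],[-0.577,-0.675,0.1,0,0,0,100],[-0.577,-0.675,0.1,0,0,0,100],[-0.577,-0.675,0.1,0,0,0,100],[-0.577,-0.675,0.1,0,0,0,100],[-0.577,-0.675,0.1,0,0,0,100],[-0.577,-0.675,0.1,0,0,0,100],[-0.577,-0.675,0.1,0,0,0,100],[-0.577,-0.675,0.1,0,0,0,100]]])

```text
time_s: 2.1
eef_pos: [0.5249, -0.2619, 0.3289]
eef_rot: [-0.0, 0.144, 0.99, 0.0]
wrist_force: [1.0, 0.3, 0.6]
opening: 0.608
```

Emit:
drive_tool(commands=[[[0,0,0.2,0,0,-0.8,100],[0,0,0.2,0,0,-0.8,100],[0,0,0.2,0,0,-0.8,100],[0,0,0.2,0,0,-0.8,100],[0,0,0.2,0,0,-0.75,100],[0,0,0,0,0,0,100],[0,0,0,0,0,0,100]]])

```text
time_s: 2.8
eef_pos: [0.5245, -0.2601, 0.2794]
eef_rot: [-0.0, -0.13, 0.992, 0.0]
wrist_force: [0.1, -1.3, -0.1]
opening: 0.603
```

Emit:
drive_tool(commands=[[[0,0,0.5,0,0,0,100],[0,0,0.5,0,0,0,100],[0,0,0.5,0,0,0,100],[0,0,0.3,0,0,0,100],[0,0,0.27,0,0,0,100],[0,0,0,0,0,0,100],[0,0,0,0,0,0,255],[0,0,0,0,0,0,255],[0,0,0,0,0,0,255],[0,0,0,0,0,0,255]]])

```text
time_s: 3.8
eef_pos: [0.5253, -0.2607, 0.1777]
eef_rot: [0.001, -0.131, 0.991, -0.001]
wrist_force: [0.1, -0.6, 5.7]
opening: 0.303
```

Emit:
drive_tool(commands=[[[0,0,0,0,0,0,255],[0,0,-0.3,0,0,0,255],[0,0,-0.5,0,0,0,255],[0,0,-0.6,0,0,0,255],[0,0,-0.6,0,0,0,255],[0,0,-0.4,0,0,0,255],[0,0,0,0,0,0,255],[0,0,0,0,0,0,255]]])

```text
time_s: 4.6
eef_pos: [0.5245, -0.2601, 0.2968]
eef_rot: [0.0, -0.131, 0.991, -0.0]
wrist_force: [0.5, -0.1, -0.5]
opening: 0.294
```

```bash
python3 - <<'E'
from h import *
c=cam("scene");o=ctrl.get_obs();print(o["eef_pos"],o["opening"])
save(cv2.resize(c["pixels"][120:320,160:420],(780,600),interpolation=2),"lift1")
E
```

```text
[ 0.52421363 -0.25985138  0.29567157] 0.29866338676863047
```

View pics/lift1.png

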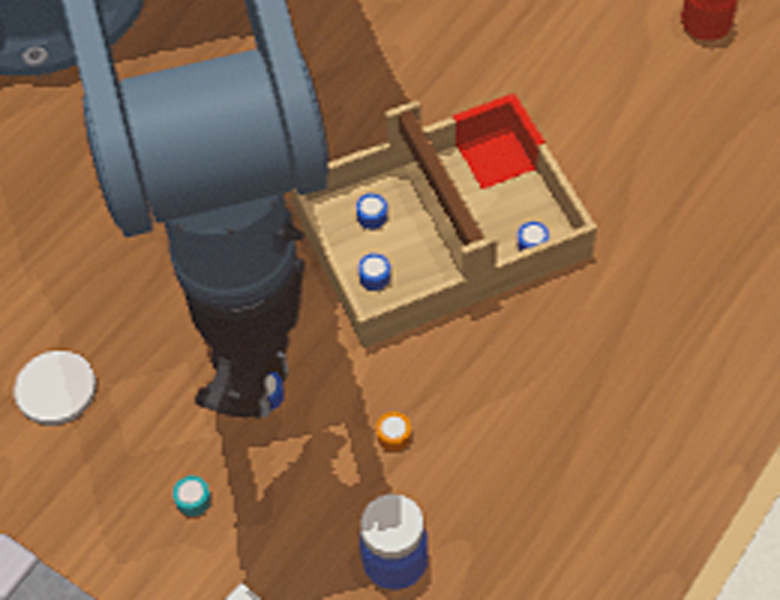

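The cap is held, with blue visible between the fingers at (275,390), and the neighbours haven't moved. Carrying it over the red half now.

Emit:
drive_tool(commands=[[[-0.132,0.628,0,0,0,0,255],[-0.132,0.628,0,0,0,0,255],[-0.132,0.628,0,0,0,0,255],[-0.132,0.628,0,0,0,0,255],[-0.132,0.628,0,0,0,0,255],[-0.132,0.628,0,0,0,0,255],[-0.132,0.628,0,0,0,0,255],[-0.132,0.628,0,0,0,0,255],[-0.132,0.628,0,0,0,0,255],[-0.132,0.628,0,0,0,0,255]]])

```text
time_s: 5.65
eef_pos: [0.5058, 0.0615, 0.2946]
eef_rot: [-0.002, -0.131, 0.991, 0.0]
wrist_force: [-0.4, 0.2, 0.1]
opening: 0.296
```

Emit:
drive_tool(commands=[[[0,0,0,0,0,0.8,255],[0,0,0,0,0,0.8,255],[0,0,0,0,0,0.8,255],[0,0,0,0,0,0.8,255],[0,0,0,0,0,0.8,255],[0,0,0,0,0,0.8,255],[0,0,0,0,0,0.78,255],[0,0,0,0,0,0,255],[0,0,0,0,0,0,255]]])

```text
time_s: 6.55
eef_pos: [0.5063, 0.0602, 0.2951]
eef_rot: [-0.001, 0.254, 0.967, -0.0]
wrist_force: [0.0, -0.8, -0.5]
opening: 0.292
```

Emit:
drive_tool(commands=[[[0,0,0.6,0,0,0,255],[0,0,0.6,0,0,0,255],[0,0,0.4,0,0,0,255],[0,0,0.3,0,0,0,255],[0,0,0.22,0,0,0,255],[0,0,0,0,0,0,255],[0,0,0,0,0,0,255]]])

```text
time_s: 7.25
eef_pos: [0.5069, 0.0602, 0.1903]
eef_rot: [-0.0, 0.255, 0.967, -0.0]
wrist_force: [0.5, 0.5, 0.1]
opening: 0.299
```

Emit:
drive_tool(commands=[[[0,0,0,0,0,0,130],[0,0,0,0,0,0,130],[0,0,0,0,0,0,130],[0,0,-0.2,0,0,0,130],[0,0,-0.5,0,0,0,130],[0,0,-0.8,0,0,0,100],[0,0,-0.8,0,0,0,100],[0,0,0,0,0,0,100],[0,0,0,0,0,0,100]]])

```text
time_s: 8.15
eef_pos: [0.5071, 0.0601, 0.307]
eef_rot: [0.002, 0.255, 0.967, 0.0]
wrist_force: [0.7, 0.6, -0.2]
opening: 0.609
```

```bash
python3 - <<'E'
from h import *
c=cam("scene")
for e in dots(c,.016): print(*e,"caddy(z=.024)",tocaddy(ray(c,*e[0],.024)).round(3))
P=pts(c);z=P[...,2]
hsv=cv2.cvtColor(c["pixels"],cv2.COLOR_RGB2HSV)
for b in blobs(c,(0,200,120),(4,255,255),30):
    if .4<b[2][0]<.6:print(*b)
save(cv2.resize(c["pixels"][120:320,160:420],(780,600),interpolation=2),"placed")
E
```

```text
[321.4 177.4] 34 [0.5003 0.0658] caddy(z=.024) [0.055 0.026]
[280.6 189.5] 39 [ 0.4337 -0.0304] caddy(z=.024) [-0.06   0.037]
[335.1 198. ] 30 [0.5682 0.0315] caddy(z=.024) [ 0.059 -0.049]
[281.9 209.8] 42 [ 0.4754 -0.0793] caddy(z=.024) [-0.082 -0.023]
[239.9 227.1] 35 [ 0.4193 -0.1828] caddy(z=.024) [-0.199 -0.025]
[238.7 249.6] 41 [ 0.4581 -0.2338] caddy(z=.024) [-0.224 -0.084]
[290.7 261.9] 45 [ 0.5837 -0.1865] caddy(z=.024) [-0.122 -0.169]
[223.  283.5] 53 [ 0.4858 -0.3251] caddy(z=.024) [-0.289 -0.153]
[395.8 120.2] 54 [0.5748 0.3335 0.0491] [ 0.7484 -0.1276  0.597 ]
[325.7 158.8] 101 [0.4838 0.1076 0.0469] [ 0.6987 -0.2425  0.5947]
[321.9 170.6] 217 [0.4826 0.0906 0.0091] [0.4872 0.0876 0.0079]
[225.3 347.1] 51 [ 0.5876 -0.4366  0.0136] [ 0.5904 -0.437   0.0134]
```

View pics/placed.png

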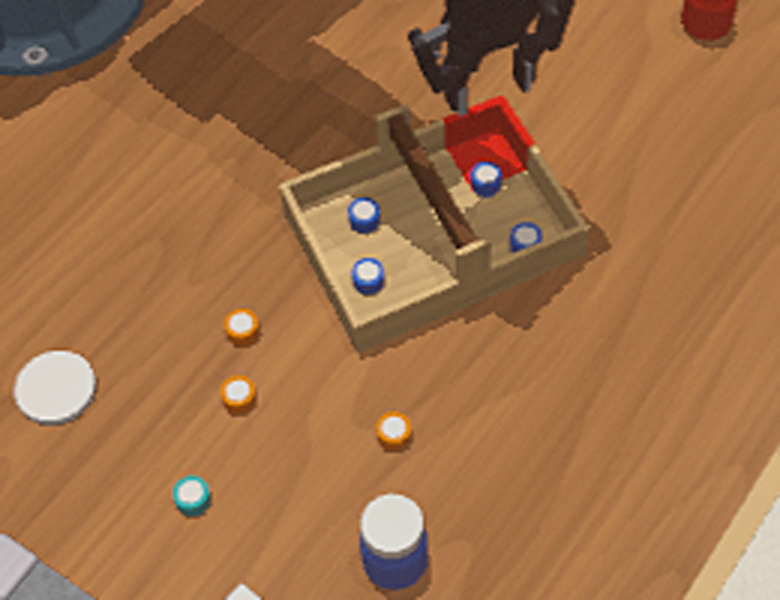

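The cap stands flat in the red half at (486,178). The caddy was nudged about 7 mm, so I'm re-measuring the handle.

```bash
python3 - <<'E'
from h import *
c=cam("scene");P=pts(c);z=P[...,2]
c0=dict(np.load("scene0.npz"))
for cc in(c0,c):
    P=pts(cc);z=P[...,2];hsv=cv2.cvtColor(cc["pixels"],cv2.COLOR_RGB2HSV)
    roi=np.zeros(z.shape,bool);roi[140:225,250:345]=True
    m=roi&(z>.07)&(z<.093)&(P[...,0]>.4)&(P[...,0]<.58)&(P[...,1]<.07)
    m2=roi&(z>.04)&(z<.049)
    for q in(m,m2):
        r=cv2.minAreaRect(P[q][:,:2].astype(np.float32));print(q.sum(),P[q].mean(0).round(4),r)
print(ctrl.get_obs()["eef_pos"])
E
```

```text
461 [ 0.5027 -0.0044  0.0852] ((0.498508095741272, 0.0003332681953907013), (0.030372079461812973, 0.16613343358039856), 60.38138961791992)
596 [ 0.4852 -0.0056  0.0447] ((0.49877697229385376, 0.0010282695293426514), (0.2253207266330719, 0.16769060492515564), 60.49592208862305)
463 [ 0.499  -0.0114  0.0852] ((0.4929249882698059, -0.007073093205690384), (0.030956141650676727, 0.16835662722587585), 62.131370544433594)
608 [ 0.4836 -0.0077  0.0447] ((0.49430274963378906, -0.006195530295372009), (0.22459562122821808, 0.1670512706041336), 61.51091003417969)
[0.50620093 0.06021554 0.3045762 ]
```

Emit:
drive_tool(commands=[[[-0.15,-0.43,0,0,0,-0.13,60],[-0.15,-0.43,0,0,0,0,60],[-0.145,-0.43,0,0,0,0,60],[0,0,0,0,0,0,60],[0,0,0.5,0,0,0,60],[0,0,0.5,0,0,0,60],[0,0,0.4,0,0,0,60],[0,0,0.1,0,0,0,60],[0,0,0,0,0,0,60],[0,0,0,0,0,0,60]]])

```text
time_s: 9.25
eef_pos: [0.4955, -0.0068, 0.2307]
eef_rot: [0.0, 0.246, 0.969, 0.0]
wrist_force: [0.3, -0.0, 0.2]
opening: 0.759
```

Emit:
drive_tool(commands=[[[0,0,0,0,0,0,130],[0,0,0,0,0,0,170],[0,0,0,0,0,0,195],[0,0,0,0,0,0,205],[0,0,0,0,0,0,215],[0,0,0,0,0,0,225],[0,0,0,0,0,0,255],[0,0,0,0,0,0,255],[0,0,0,0,0,0,255]]])

```text
time_s: 10.15
eef_pos: [0.4953, -0.0071, 0.2307]
eef_rot: [0.0, 0.247, 0.969, -0.0]
wrist_force: [-1.7, -0.6, 6.1]
opening: 0.153
```

Emit:
drive_tool(commands=[[[0,0,-0.1,0,0,0,255],[0,0,-0.3,0,0,0,255],[0,0,-0.5,0,0,0,255],[0,0,-0.6,0,0,0,255],[0,0,-0.6,0,0,0,255],[0,0,-0.6,0,0,0,255],[0,0,-0.6,0,0,0,255],[0,0,-0.5,0,0,0,255],[0,0,-0.3,0,0,0,255],[0,0,-0.1,0,0,0,255]]])

```text
time_s: 11.15
eef_pos: [0.4951, -0.007, 0.4415]
eef_rot: [0.001, 0.247, 0.969, 0.0]
wrist_force: [0.4, -0.7, -4.4]
opening: 0.157
```

```bash
python3 - <<'E'
from h import *
from scipy.spatial.transform import Rotation as R
o=ctrl.get_obs();print({k:np.round(o[k],3) for k in("eef_pos","q","wrist_force","torque","opening")})
q=o["eef_rot"];T=R.from_quat(q,scalar_first=True)
print(T.as_matrix().round(3))
# tilt: down-dir in caddy frame towards (1,1)/sqrt2 of caddy; caddy x=tool y, caddy y = z x x
cx=T.as_matrix()[:,1];cy=np.cross([0,0,1],cx)
g=(cx+cy)/2**.5; ax=np.cross([0,0,1],g)  # rotate z toward... +angle about z x g lowers? 
w=R.from_rotvec(ax*.1).apply(g);print("dz of corner dir",w[2],"axis in tool",T.inv().apply(ax).round(3))
E
```

```text
{'eef_pos': array([ 0.495, -0.007,  0.441]), 'q': array([-0.254, -0.033,  1.759,  0.   ,  1.413, -1.327]), 'wrist_force': array([ 0.376, -0.691, -4.429]), 'torque': array([-0.007, -0.026,  0.033]), 'opening': np.float64(0.157)}
[[-0.878  0.478  0.002]
 [ 0.478  0.878 -0.   ]
 [-0.002  0.    -1.   ]]
dz of corner dir -0.09948329731386031 axis in tool [ 0.707 -0.707 -0.002]
```

Emit:
drive_tool(commands=[[[0,0,0,0.2,-0.2,0,255],[0,0,0,0.2,-0.2,0,255],[0,0,0,0.2,-0.2,0,255],[0,0,0,0.2,-0.2,0,255],[0,0,0,0.2,-0.2,0,255],[0,0,0,0.2,-0.2,0,255],[0,0,0,0.2,-0.2,0,255],[0,0,0,0.2,-0.2,0,255],[0,0,0,0.2,-0.2,0,255],[0,0,0,0.2,-0.2,0,255]]])

```text
time_s: 12.15
eef_pos: [0.4945, -0.0068, 0.4381]
eef_rot: [0.099, 0.242, 0.95, -0.169]
wrist_force: [0.2, 0.4, -4.5]
opening: 0.151
```

Emit:
drive_tool(commands=[[[0,0,0,0.2,-0.2,0,255],[0,0,0,0.2,-0.2,0,255],[0,0,0,0.2,-0.2,0,255],[0,0,0,0.2,-0.2,0,255],[0,0,0,0,0,0,255],[0,0,0,0,0,0,255],[0,0,0,0,0,0,255],[0,0,0,0,0,0,255],[0,0,0,0,0,0,255],[0,0,0,0,0,0,255]]])

```text
time_s: 13.15
eef_pos: [0.4951, -0.0071, 0.4402]
eef_rot: [0.139, 0.237, 0.932, -0.235]
wrist_force: [0.4, 0.5, -4.3]
opening: 0.152
```

```bash
python3 - <<'E'
from h import *
for n in("scene","top"):
    c=cam(n);np.savez(n+"1.npz",**{k:c[k] for k in("pixels","depth","intrinsics","R","t")})
    if n=="scene": a=cv2.resize(c["pixels"][70:270,160:420],(600,460),interpolation=2)
    else: b=cv2.resize(c["pixels"][150:290,260:420],(160,140))
cv=np.zeros((460,800,3),np.uint8);cv[:,:600]=a;cv[:140,620:780]=b;save(cv,"tilt1")
o=ctrl.get_obs();print({k:np.round(o[k],3) for k in("eef_pos","q","wrist_force","torque","opening")})
E
```

```text
{'eef_pos': array([ 0.495, -0.007,  0.44 ]), 'q': array([-0.11 , -0.054,  1.826, -0.548,  1.192, -1.021]), 'wrist_force': array([-0.02 , -0.351, -4.423]), 'torque': array([ 0.669,  0.196, -0.017]), 'opening': np.float64(0.155)}
```

View pics/tilt1.png

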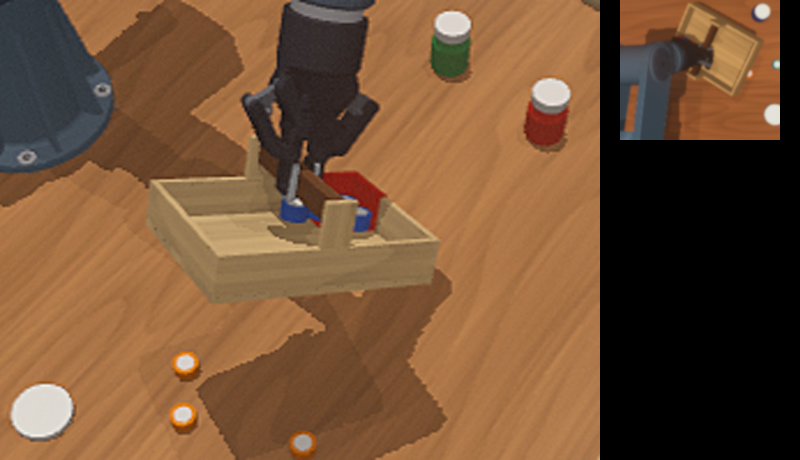

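All caps have left the -x half's far end. Blue shows at (293,210) and (360,215), and the rest is hidden behind the gripper. I'll locate the blue pixels in the caddy frame.

```bash
cat >> h.py <<'E'
from scipy.spatial.transform import Rotation as R
def cfr(P,o):
    M=R.from_quat(o["eef_rot"],scalar_first=True).as_matrix();cz=-M[:,2];cx=M[:,1];cy=M[:,0]
    h=o["eef_pos"]+.155*M[:,2]-.075*cz
    return (P-h)@np.stack([cx,cy,cz],1)
def rep(c,o):
    Q=cfr(pts(c),o);hsv=cv2.cvtColor(c["pixels"],cv2.COLOR_RGB2HSV)
    inb=(abs(Q[...,0])<.12)&(abs(Q[...,1])<.09)&(abs(Q[...,2]-.04)<.05)&(c["depth"]>0)
    w=inb&(Q[...,2]<.05)&(Q[...,2]>-.005)
    for nm,lo,hi in(("blue",(105,90,40),(130,255,255)),("red",(0,190,60),(6,255,255)),("white",(0,0,130),(179,75,255))):
        m=(cv2.inRange(hsv,lo,hi)>0)&inb
        n,l,s,ce=cv2.connectedComponentsWithStats(m.astype(np.uint8))
        for i in range(1,n):
            if s[i,4]>3:
                q=Q[l==i];print(nm,ce[i].round(),s[i,4],np.percentile(q,5,0).round(3),np.median(q,0).round(3),np.percentile(q,95,0).round(3))
    print("extent",Q[w].min(0).round(3),Q[w].max(0).round(3))
E
python3 - <<'E'
from h import *
o=ctrl.get_obs()
for n in("scene","top"): rep(dict(np.load(n+"1.npz")),o)
E
```

```text
blue [288. 162.] 93 [0.021 0.046 0.01 ] [0.029 0.051 0.017] [0.053 0.062 0.025]
blue [317. 166.] 43 [0.083 0.018 0.01 ] [0.09  0.021 0.02 ] [0.1   0.028 0.025]
red [314. 152.] 244 [0.076 0.023 0.025] [0.103 0.066 0.039] [0.108 0.078 0.047]
white [286. 150.] 5 [-0.014 -0.011  0.071] [-0.013 -0.008  0.075] [-0.012 -0.008  0.079]
white [310. 156.] 6 [ 0.028 -0.038  0.024] [0.096 0.064 0.025] [0.098 0.071 0.073]
white [288. 158.] 13 [-0.006 -0.01   0.025] [0.034 0.058 0.026] [0.039 0.065 0.061]
white [316. 162.] 15 [ 0.065 -0.007  0.024] [0.094 0.03  0.025] [0.097 0.04  0.042]
extent [-0.113 -0.085 -0.002] [0.112 0.084 0.05 ]
extent [-0.113 -0.083 -0.003] [0.112 0.083 0.05 ]
```

```bash
python3 - <<'E'
from h import *
c=cam("scene");o=ctrl.get_obs();rep(c,o);M=R.from_quat(o["eef_rot"],scalar_first=True).as_matrix();print("tilt",np.degrees(np.arccos(-M[2,2])))
save(cv2.resize(c["pixels"][130:185,260:340],(800,550),interpolation=2),"zoom1")
E
```

```text
blue [288. 162.] 94 [0.02  0.046 0.009] [0.029 0.051 0.017] [0.052 0.061 0.025]
blue [317. 166.] 43 [0.083 0.018 0.01 ] [0.089 0.021 0.019] [0.099 0.028 0.025]
red [314. 152.] 244 [0.076 0.023 0.024] [0.103 0.065 0.038] [0.107 0.077 0.047]
white [286. 150.] 4 [-0.015 -0.013  0.075] [-0.013 -0.009  0.076] [-0.012 -0.008  0.08 ]
white [310. 156.] 6 [ 0.028 -0.037  0.024] [0.095 0.065 0.026] [0.1   0.068 0.072]
white [288. 158.] 13 [-0.007 -0.011  0.024] [0.035 0.059 0.025] [0.039 0.066 0.061]
white [316. 162.] 15 [ 0.063 -0.01   0.024] [0.093 0.03  0.025] [0.099 0.04  0.043]
extent [-0.113 -0.086 -0.001] [0.113 0.086 0.05 ]
tilt 31.67436346932157
```

View pics/zoom1.png

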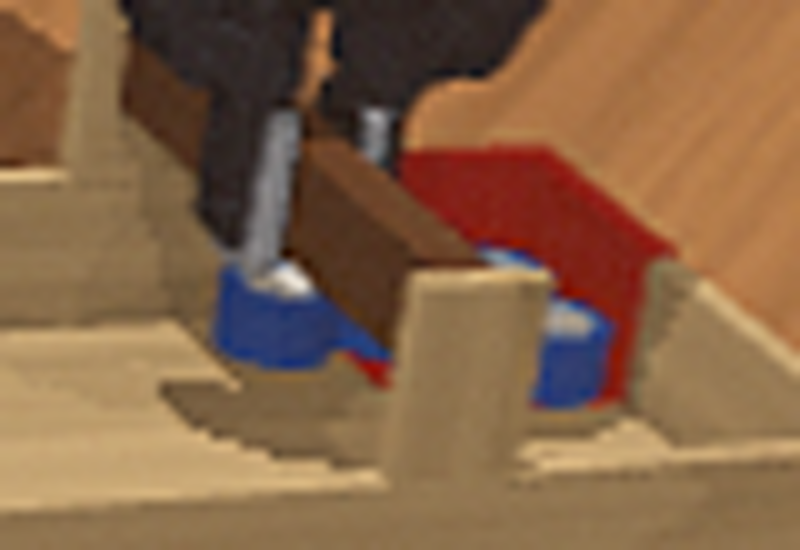

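The enlargement shows all four caps touching in the red corner: (270,310), the next one along the wall behind the bar at (360,340), the corner one at (510,260), and (570,360). They are at rest and unchanged between two readings, so I'm handing in.

```bash
python3 - <<'E'
from h import *
print(ctrl.hand_in());o=ctrl.get_obs();print(o["time_s"],o["eef_pos"],o["opening"])
E
```

```text
the job is handed in; nothing more can be done
None
the job is handed in; nothing more can be done
```

I put the stray blue cap flat into the caddy while it stood on the table. I then lifted the caddy by its handle, with the TCP at 0.44 m and the underside roughly 0.2 m above the table. I tilted it 31.7° diagonally towards the red corner and handed it in held still there at about 13 s.

**Caps:** All four lie touching each other in the red corner, two of them partly hidden in the picture. One is in the corner itself, two are along the +y wall and one is along the +x wall. The farthest visible one is centred about 70 mm along the wall from the corner. The three I could measure are from the camera; the fourth shows only as a sliver of blue behind the handle bar. Two readings about a second apart agreed.

**Grip:** It held steady at an opening of about 0.155, with a wrist load of about 4.4 N.

**Shift while placing:** Setting the cap down nudged the caddy about 7 mm and 1° on the table. I measured the handle again before gripping it.

**Bystanders:** I touched none of the other things. The nearby look-alike caps and jars stood where they were in the pictures taken on the way; I did not re-measure every bystander after the final tilt.

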